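# Reset the stay of the fruit keeper's door to its wide-open hole

### The arm

A 6-joint arm with a two-finger parallel gripper is mounted at the origin on a cart in front of the work surface, level with it; the furniture and walls round the work are solid. World frame = base frame: x ahead of the robot, y to its left, z up, the work surface at z = 0. Lengths are in mm, angles in rad, forces in N, time in s.
With the tool pointing down it reaches from about 250 to 725 mm from the base axis. Payload 9.7 kg.
Tool frame: the origin (TCP) lies at the centre of the arm's flange, where the gripper is bolted on; the fingertips stand robot.tip_extent ahead of it and the grasp point (between the pads) lies 155 mm ahead of it (robot.tip_extent is the distance from the TCP to the fingertips, in mm); z points along the fingers, y is the line along which they close (so a half turn about z gives the same grasp; the last joint's range is limited). The gripper opens to 85 mm and grips with 20 to 120 N. Pads are 22 mm wide; open, the fingers measure 114 mm over their backs; the gripper's body (76 mm by 85 mm) begins 54 mm behind the grasp point. The pads swing forward as they close: fully open they stand 13 mm farther back than shut.
Start: joints at [-1.119, 0.087, 0.176, 1.66, 0, 1.571], TCP at [240.119, -494.813, 404.684] pointing down, gripper open.
Joint ranges: [-3.13, 3.13], [-0.85, 1.81], [-1.15, 1.24], [-2.2, 2.28], [-1.44, 1.52], [-3.14, 3.14]. Speed limits (rad/s): [2.22, 2.22, 2.57, 3.14, 3.14, 3.14].

### API

Orientations are given as [roll, pitch, yaw] about the fixed x, y, z axes, in that order (R = Rz(yaw) Ry(pitch) Rx(roll)).
In Python, from station import robot gives the robot as it stands.
- The arm moves only by the shell command python3 -m creep 'ROWS' [OPENING] [FORCE]. ROWS is JSON, a list that holds one entry, the list of rows, each a list of 4 numbers: the shift along the world's x, y, z in cm, then the turn about the world's z in rad. In form: [[[dx, dy, dz, turn], ...]]. A call has 1 to 5 rows; each row shifts and turns the commanded pose from where the row before left it; what a row does not reach is not made up. A row lasts 1/12 s, in which the tool goes at most 41.7 mm and 7.16 degrees, less where a joint would pass 70% of its speed; a pose out of reach is approached as far as the arm can. A call is refused whole if a number of a shift passes 4.17 or a number of a turn 0.125, either way. A call with a gripper value outside its range is refused whole. OPENING is the opening, from 0 (shut) to 1 (fully open), set as the call begins (- or left out, the last holds). The fingers move at their own pace and stop on an object; FORCE is the grip in N (left out, the last holds). Time passes only in rows, so rows that do not move let the fingers close. It gives the time, the measured TCP pose, the force, the opening and the grip force at its end, in the units of the state.
- robot.get_state(): the state, without advancing time (a new reading comes with each control period).
- robot.snapshot(name): name is "scene" or "top" or "wrist"; returns a dict with "frame" (384x512x3 uint8, red, green, blue), "fx", "fy", "cx", "cy" (pixels), "xyz" and "orientation" of the camera in the world; the wrist camera has in their place "mount" (4x4, takes a point from camera to tool coordinates, whose origin is the TCP and whose axes are the flange's). Camera axes: x right, y down, z forward; pixel columns grow to the right and rows downward; lengths in mm; the calibration is good to about 2 mm. A picture is of the moment at which its call begins: read the wrist's pose just before it. There is no depth.
- robot.hand_in(): hands the job in; it is judged then, once.
The state is a dict: "t": time; "joints": joint angles; "qd": joint speeds; "effort": joint torques, N m; "position": TCP position; "ee_rot": TCP orientation; "ft_force": force on the tool from outside, world axes, zero at the start; "moment": the same for the moment, N m; "grip_width": opening from 0.0 (shut) to 1.0 (fully open); "gripper_force": force on a finger pad.
Only numpy, scipy, OpenCV 4.12 (cv2) and the standard library are available. Lean on these libraries where they do the work, as an engineer would, in place of code of your own. Each camera call takes 0.05 s, during which the arm holds its last target. There are 200 camera calls.

### The job

The little door of the fruit keeper on the worktop is held just ajar by a flat metal stay, whose long slot sits over an upright brass pin. Take the stay by its black knob, lift it off the pin, draw the door wider open and lower the stay's round hole over the pin, so that the stay lies flat on the pin's track again; then let go. Never force the stay against the pin or its track: the pin may sit anywhere along its track, so feel for it gently. Leave the timer, the salt shaker and the mug where they are.

Things in the scene. Friction and masses are not known exactly. Their poses are not given: they have to be found in the camera images.
- stay_knob (a point): Centre, half-way up, of the black round knob (16 mm in diameter, 44 mm tall, upright) that stands on the free end of the stay, 26 mm above its underside; the place to take the stay. It may turn between the fingers.
- stay_hole (a point): Centre, at the stay's underside, of the round hole (10 mm in diameter, through) that must finally sit over the pin. It lies on the stay's centre line, 85 mm from the pivot and 88 mm from the knob's axis.
- stay_slot (a point): Centre, at the stay's underside, of the long slot (37 mm along the stay, 10 mm across) that sits over the pin at the start. 137 mm from the pivot, 36 mm from the knob's axis. Between slot and hole the stay is solid.
- stay: The stay: a flat aluminium bar 193 mm long, 22 mm wide, 4 mm thick, 0.12 kg, hinged on the door's front. Origin on its pivot, at its underside; x points along the bar to the knob, z up. At the pivot it swings freely sideways and tips up (knob end up, to 0.6 rad); nothing but its own weight holds it down. In x, y the knob's place sets both the door's opening and the stay's direction.
- stay_pivot (a point): The stay's pivot on the door, at the stay's underside; 113 mm from the door's hinge. It swings about the hinge with the door.
- door_hinge (a point): A point on the door's upright hinge axis (fixed to the keeper), at the height of the stay's underside.
- door (a joint): Opening of the white-framed clear door about its upright hinge, rad: 0 shut, about 0.3 at the start, at most 1.35; it grows as the stay is pulled away from the hinge past the pin (counter-clockwise from above). Light friction holds it where it is left. With the round hole on the pin it reads about 0.8 to 1.1.
- pin_track: Steel track on the keeper's board, 68 x 26 mm, 4 mm thick, fixed. Origin mid-underside, x along the track (away from the door, as the stay lies at the start), z up; its top is at z = 4 mm. A brass pin, 7 mm in diameter, bevelled tip 10 mm above the track's top, is clamped on its centre line (y = 0) anywhere from x = -12 to +12 mm: exactly where is not measured. It yields to no gentle push.
- keeper: The fruit keeper: a white box with clear lid, 105 x 260 x 98 mm, on a wooden board 270 x 330 x 14 mm, fixed to the worktop, lemon and lime inside. Origin at the board's underside below the middle of the box's front; x points to its back, z up.
- egg_timer: Bystander: red and white egg timer, 70 mm wide, 58 mm tall. Origin at the middle of its underside.
- salt_shaker: Bystander: salt shaker, 44 mm wide, 90 mm tall. Origin at the middle of its underside.
- mug_blue: Bystander: white mug with a grey-green band, 78 x 110 x 97 mm. Origin at the middle of its underside.

How it is judged (in metres and radians):
On the way, in this order (a step that is already met when the one before it is completed fails the run):
1. the stay is lifted clear of the pin (z of stay_slot in the frame of pin_track above 0.016 m), for 0.1 s.
2. the round hole is down over the pin (x of stay_hole in the frame of pin_track between -0.0145 and 0.0145 m and y of stay_hole in the frame of pin_track between -0.003 and 0.003 m and z of stay_hole in the frame of pin_track below 0.0065 m), for 0.2 s.
At the end, for the whole second after the job is handed in: The pin stands in the stay's round hole and the stay lies flat: the hole's centre is over the pin's track (within 14.5 mm of its middle along it, 3 mm across it) with its underside no more than 2.5 mm above the track's top; the door is open more than 0.6 rad; door and stay are at rest (all of step 2 and value of joint door above 0.6 rad and velocity of joint door between -0.05 and 0.05 rad/s and linear speed of stay below 0.02 m/s); the robot touches nothing.
It fails at once if the stay is forced against the pin or its track (more than 20 N) (contact force between stay and pin_track above 20 N).
It fails at once if the egg timer is moved by more than 30 mm or tipped (distance of egg_timer from where it was at the start of the episode above 0.03 m or angle between egg_timer's own z axis and vertical above 0.4 rad).
It fails at once if the salt shaker is moved by more than 30 mm or tipped (distance of salt_shaker from where it was at the start of the episode above 0.03 m or angle between salt_shaker's own z axis and vertical above 0.4 rad).
It fails at once if the banded mug is moved by more than 30 mm or tipped (distance of mug_blue from where it was at the start of the episode above 0.03 m or angle between mug_blue's own z axis and vertical above 0.4 rad).
It also fails if it takes over 58 s, if anything falls off the work surface, if the arm or the gripper's body presses on something with over 40 N, if the wrist force passes 120 N, or if a joint passes its speed limit or range.

## Working session

There is one attempt and no reset: what is moved stays moved. The work goes in short steps, Python scripts to look and compute and a shell command to move; the robot and the scene stay as the last step left them, time stands still between calls to the robot, and variables do not carry over. Pictures are saved under pics/ and viewed, at most 10 in all, crops included, and the job is handed in when it is done.

```bash
mkdir -p pics; ls; cat > h.py <<'E'
import numpy as np, cv2, json
from station import robot
from scipy.spatial.transform import Rotation as R
def snap(name,fn=None):
    st=robot.get_state(); s=robot.snapshot(name)
    if fn: cv2.imwrite('pics/'+fn,s['frame'][:,:,::-1])
    K=np.array([[s['fx'],0,s['cx']],[0,s['fy'],s['cy']],[0,0,1.]])
    T=np.eye(4)
    if 'mount' in s:
        T[:3,:3]=R.from_euler('xyz',st['ee_rot']).as_matrix(); T[:3,3]=st['position']; T=T@np.array(s['mount'])
    else:
        o=np.array(s['orientation']); T[:3,:3]=o if o.shape==(3,3) else R.from_euler('xyz',o).as_matrix(); T[:3,3]=s['xyz']
    return s['frame'],K,T
def ray(K,T,uv,z):
    d=T[:3,:3]@np.linalg.solve(K,[uv[0],uv[1],1]); p=T[:3,3]; return p+d*(z-p[2])/d[2]
def proj(K,T,p):
    c=T[:3,:3].T@(np.asarray(p,float)-T[:3,3]); q=K@c; return q[:2]/q[2]
E
python3 - <<'E'
from h import *
print(robot.get_state(), robot.tip_extent)
for n in('scene','top','wrist'):
    f,K,T=snap(n,n+'0.png'); print(n,K.tolist(),T.round(3).tolist())
    np.savez(n+'0.npz',K=K,T=T)
E
```

```text
pics
{'t': 0.0, 'joints': array([-1.11898731e+00,  8.74778722e-02,  1.75121722e-01,  1.65979456e+00,
        1.27977244e-05,  1.57081598e+00]), 'qd': array([-1.53807431e-03,  1.00664309e-03,  5.53898376e-04, -9.44424981e-05,
       -1.88949484e-05, -4.46690625e-04]), 'effort': array([-4.30910518e-06, -5.20387852e+01,  4.64809406e+01,  1.61589333e-02,
       -7.12288306e-05, -2.86328721e-06]), 'position': array([ 240.12995324, -494.81604508,  403.96675576]), 'ee_rot': array([-3.14023827e+00, -1.27710925e-05,  4.51789344e-01]), 'ft_force': array([1.18261816, 0.35271055, 0.38908138]), 'moment': array([-0.01100494, -0.01289297,  0.03392087]), 'gripper_force': 0.0, 'grip_width': 1.0044831100869844} 173.4
scene [[478.33225624815, 0.0, 260.323322661204], [0.0, 478.33225624815, 182.2871372587571], [0.0, 0.0, 1.0]] [[-0.809, -0.361, 0.465, -131.977], [-0.588, 0.514, -0.624, 922.841], [-0.014, -0.778, -0.628, 954.778], [0.0, 0.0, 0.0, 1.0]]
top [[391.1637605683933, 0.0, 252.4305663496373], [0.0, 391.1637605683933, 190.72556509328567], [0.0, 0.0, 1.0]] [[-0.005, -0.99, 0.142, 342.296], [-1.0, 0.003, -0.01, 60.299], [0.01, -0.142, -0.99, 1321.673], [0.0, 0.0, 0.0, 1.0]]
wrist [[277.392181337209, 0.0, 260.1640830573941], [0.0, 277.392181337209, 195.94644743353402], [0.0, 0.0, 1.0]] [[0.436, -0.862, -0.258, 304.734], [-0.9, -0.418, -0.124, -464.221], [-0.001, 0.286, -0.958, 372.634], [0.0, 0.0, 0.0, 1.0]]
```

View pics/scene0.png

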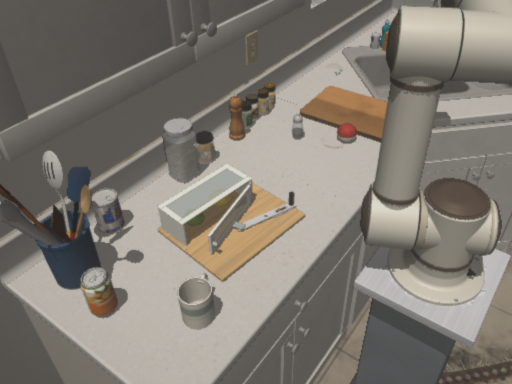

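View pics/top0.png

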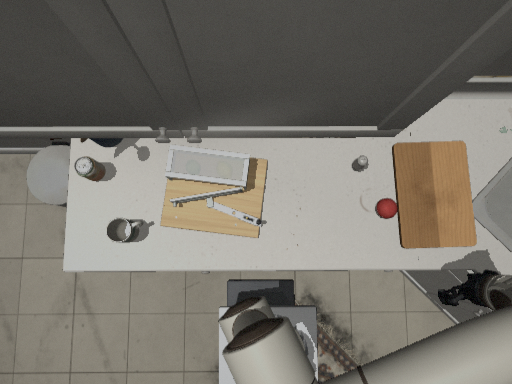

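The scene view shows the stay from its pivot, about (238,226), to the black knob at (291,198). In the top view it runs from about (209,203) to the knob at (262,222). I'll enlarge both.

```bash
python3 - <<'E'
import cv2,numpy as np
a=cv2.imread('pics/top0.png')[140:245,155:275]; b=cv2.imread('pics/scene0.png')[160:270,150:310]
a=cv2.resize(a,None,fx=3.3,fy=3.3,interpolation=2)   # 396x346
b=cv2.resize(b,None,fx=4,fy=4,interpolation=2)[:, :]
b=b[:440,240:640]
h=440; a=cv2.copyMakeBorder(a,0,h-a.shape[0],0,0,0)
cv2.imwrite('pics/c0.png',np.hstack([a,b])); print(a.shape,b.shape)
E
```

```text
(440, 396, 3) (440, 400, 3)
```

View pics/c0.png

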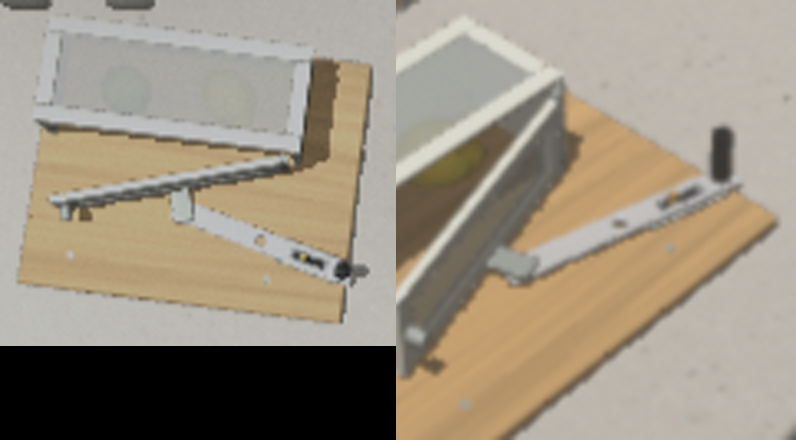

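```bash
cat >> h.py <<'E'
def ld(n):
    d=np.load(n); return d['K'],d['T']
E
python3 - <<'E'
from h import *
from scipy.optimize import least_squares
top=ld('top0.npz'); sc=ld('scene0.npz')
tc=lambda u,v:(155+u/3.3-.35,140+v/3.3-.35); scc=lambda u,v:(150+60+(u-396)/4-.375,160+v/4-.375)
obs=[(top,tc(260,240),85,4),(top,tc(308,260),137,4),(top,tc(342,268),173,44),
 (sc,scc(620,223),85,4),(sc,scc(680,196),137,4),(sc,scc(722,130),173,48),(sc,scc(722,178),173,5)]
def pt(p,l,h): return [p[0]+l*np.cos(p[2]),p[1]+l*np.sin(p[2]),18+h]
def res(p): return np.concatenate([proj(*c,pt(p,l,h))-uv for c,uv,l,h in obs])
for c,uv,l,h in obs: print(l,ray(*c,uv,18+h).round(1))
r=least_squares(res,[400,0,-1.8]); print(r.x,r.fun.round(1)); p=r.x
print('pivot,hole,slot,knob',[np.round(pt(p,l,0)[:2],1) for l in(0,85,137,173)])
for n,uv in dict(br=(372,62),fr=(340,322),fl=(18,284)).items(): print(n,ray(*top,tc(*uv),14).round(1))
for n,uv in dict(br=(312,47),fr=(300,150),fl=(35,120),bl=(52,17)).items(): print('box',n,ray(*top,tc(*uv),112).round(1))
for n,uv in dict(hinge=(290,162),free=(52,200)).items(): print('door',n,ray(*top,tc(*uv),100).round(1))
print('scene fr',ray(*sc,scc(776,218),14).round(1),'br',ray(*sc,scc(575,95),14))
E
```

```text
85 [455.8 110.2  22. ]
137 [435.4  61.8  22. ]
173 [424.6  28.7  62. ]
85 [457.6 108.5  22. ]
137 [438.7  59.9  22. ]
173 [426.9  24.5  66. ]
173 [424.   26.9  23. ]
[486.76361478 188.83404103  -1.9381068 ] [ 0.2 -0.1  0.3 -0.7  0.4 -0.   0.2  0.4  0.1  0.3  0.1  0.8 -0.3  0. ]
pivot,hole,slot,knob [array([486.8, 188.8]), array([456.2, 109.5]), array([437.6,  61. ]), array([424.6,  27.4])]
br [640.8  -5.1  14. ]
fr [373.4  29.8  14. ]
fl [413.  354.3  14. ]
box br [633.3  57.2 112. ]
box fr [533.3  69.  112. ]
box fl [563.  320.5 112. ]
box bl [663.5 306.9 112. ]
door hinge [523.6  78.6 100. ]
door free [487.9 304.9 100. ]
scene fr [373.7  32.2  14. ] br [576.66255603   2.40698546  14.        ]
```

```bash

python3 -m creep '[[[1.23,3.48,-0.69,0.05],[1.23,3.48,-0.69,0.05],[1.23,3.48,-0.69,0.05],[1.23,3.48,-0.69,0.05],[1.23,3.48,-0.69,0.05]]]' 1
python3 -m creep '[[[1.23,3.48,-0.69,0.05],[1.23,3.48,-0.69,0.05],[1.23,3.48,-0.69,0.05],[1.23,3.48,-0.69,0.05],[1.23,3.48,-0.69,0.05]]]'
python3 -m creep '[[[1.23,3.48,-0.69,0.05],[1.23,3.48,-0.69,0.05],[1.23,3.48,-0.69,0.05],[1.23,3.48,-0.69,0.05],[1.23,3.48,-0.69,0.05]]]'
python3 -m creep '[[[0,0,0,0],[0,0,0,0],[0,0,0,0]]]'
python3 - <<'E'
from h import *
f,K,T=snap('wrist','w1.png'); np.savez('w1.npz',K=K,T=T); s=robot.get_state(); print(s['ee_rot'])
for p in [(424.6,27.4,66),(437.6,61,22),(456.2,109.5,22),(486.8,188.8,22)]: print(proj(K,T,p))
E
```

```text
t: 0.57
position: [301.7, -319.2, 369.6]
ee_rot: [-3.141, -0.0, 0.704]
ft_force: [-0.1, -0.1, 0.9]
grip_width: 1.002
gripper_force: 0.0
t: 0.98
position: [363.1, -145.1, 335.3]
ee_rot: [3.141, -0.0, 0.954]
ft_force: [1.9, -1.1, -0.1]
grip_width: 1.0
gripper_force: 0.0
t: 1.4
position: [424.6, 29.1, 300.9]
ee_rot: [3.141, -0.0, 1.204]
ft_force: [0.5, -0.6, -0.7]
grip_width: 0.999
gripper_force: 0.0
t: 1.65
position: [424.5, 27.2, 301.0]
ee_rot: [-3.141, 0.001, 1.202]
ft_force: [-0.1, 0.4, -0.5]
grip_width: 0.999
gripper_force: 0.0
[-3.14153047e+00  2.75579958e-04  1.20085369e+00]
[260.89393008 208.5378816 ]
[260.87354669 154.05099476]
[260.75438551  91.9524643 ]
[260.75677194 -28.81357833]
```

View pics/w1.png

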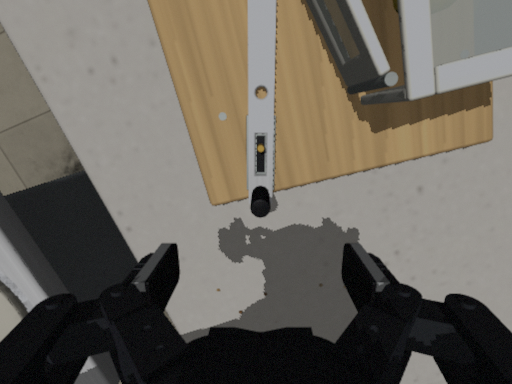

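The wrist view matches the model: hole (261,92), slot centre (261,154), knob top (261,207). The brass pin shows at about (261,149) and the hinge post top at about (390,78).

```bash
cat >> h.py <<'E'
def final(pin,hinge):
    pin,hinge=np.array(pin),np.array(hinge); d=pin-hinge; D=np.hypot(*d)
    a=np.arctan2(d[1],d[0])-np.arccos((D*D+113**2-85**2)/(2*D*113))
    pv=hinge+113*np.array([np.cos(a),np.sin(a)]); u=(pin-pv)/85
    return pv,pin+88*u,np.arctan2(u[1],u[0])
E
python3 - <<'E'
from h import *
K,T=ld('w1.npz'); f=cv2.imread('pics/w1.png').astype(int)
c=f[135:173,255:268]; m=(c[:,:,2]-c[:,:,0]>70); v,u=np.nonzero(m); pu=(u.mean()+255,v.mean()+135); print(pu,len(u))
pin=ray(K,T,pu,27)[:2]; print('pin',pin)
print('hole',ray(K,T,(261,92.5),22),'knob',ray(K,T,(261,207),66))
for z in(95,105,112): print('hinge',z,ray(K,T,(390,78),z).round(1))
d=pin-np.array([424.6,27.4]); print('pin-knob dist',np.hypot(*d))
for h in [(523,82),(526,82),(523,79),(520,82)]: print(h,np.hypot(486.8-h[0],188.8-h[1]),[np.round(x,3) for x in final(pin,h)])
E
python3 -m creep '[[[0,0,-1.5,0],[0,0,-1.5,0],[0,0,-1.5,0],[0,0,-1.5,0],[0,0,-1.5,0]]]' 0.5
python3 -m creep '[[[0,0,-1.0,0],[0,0,-0.6,0],[0,0,-0.4,0],[0,0,0,0],[0,0,0,0]]]'
```

```text
(np.float64(260.34285714285716), np.float64(148.05714285714285)) 35
pin [439.28855383  66.67442919]
hole [456.23695427 109.02395816  22.        ] knob [425.13056502  28.54715508  66.        ]
hinge 95 [527.3  84.8  95. ]
hinge 105 [522.9  85.3 105. ]
hinge 112 [519.8  85.7 112. ]
pin-knob dist 41.93130574968496
(523, 82) 112.76825794522145 [array([433.903, 151.504]), array([444.864, -21.149]), np.float64(-1.507)]
(526, 82) 113.76677898226706 [array([437.013, 151.644]), array([441.645, -21.294]), np.float64(-1.544)]
(523, 79) 115.613494022108 [array([436.43 , 151.626]), array([442.248, -21.276]), np.float64(-1.537)]
(520, 82) 111.84131615820695 [array([430.697, 151.239]), array([448.183, -20.875]), np.float64(-1.47)]
t: 2.12
position: [424.5, 25.7, 225.9]
ee_rot: [3.141, -0.0, 1.199]
ft_force: [0.3, 0.6, -0.4]
grip_width: 0.499
gripper_force: 0.0
t: 2.53
position: [424.8, 27.0, 206.7]
ee_rot: [3.141, -0.0, 1.201]
ft_force: [0.2, -0.0, 0.3]
grip_width: 0.502
gripper_force: 0.0
```

```bash

python3 -m creep '[[[0,0,-0.3,0],[0,0,0,0],[0,0,0,0],[0,0,0,0],[0,0,0,0]]]' 0 30
python3 -m creep '[[[0,0,0,0],[0,0,0,0],[0,0,0,0]]]'
```

```text
t: 2.95
position: [424.7, 27.2, 203.4]
ee_rot: [3.141, -0.0, 1.202]
ft_force: [0.0, -0.3, 1.0]
grip_width: 0.176
gripper_force: 29.2
t: 3.2
position: [424.7, 27.2, 203.4]
ee_rot: [3.141, -0.0, 1.202]
ft_force: [-0.3, -1.5, 2.3]
grip_width: 0.182
gripper_force: 29.4
```

```bash

python3 -m creep '[[[0.03,0.09,0.3,0],[0.03,0.09,0.3,0],[0.03,0.09,0.3,0],[0.03,0.09,0.3,0],[0.03,0.09,0.3,0]]]'
python3 -m creep '[[[0.03,0.08,0.4,0],[0.03,0.08,0.4,0],[0.03,0.08,0.4,0],[0.03,0.08,0.4,0],[0.03,0.08,0.4,0]]]'
python3 -m creep '[[[0,0,0,0],[0,0,0,0],[0,0,0,0]]]'
python3 - <<'E'
from h import *
f,K,T=snap('wrist'); g,K2,T2=snap('scene')
np.savez('w2.npz',K=K,T=T)
a=cv2.resize(f[:260,100:440],None,fx=1.2,fy=1.2); b=cv2.resize(g[150:260,200:320],None,fx=3,fy=3)
h=max(a.shape[0],b.shape[0]); pad=lambda i:cv2.copyMakeBorder(i,0,h-i.shape[0],0,0,0)
cv2.imwrite('pics/c2.png',np.hstack([pad(a),pad(b)])[:,:,::-1])
cv2.imwrite('pics/w2.png',f[:,:,::-1])
E
```

```text
t: 3.62
position: [426.1, 31.8, 218.3]
ee_rot: [-3.141, 0.0, 1.202]
ft_force: [-0.0, -1.2, -2.4]
grip_width: 0.176
gripper_force: 29.2
t: 4.03
position: [427.6, 35.8, 238.6]
ee_rot: [-3.142, -0.0, 1.202]
ft_force: [0.9, 0.9, -3.7]
grip_width: 0.174
gripper_force: 29.3
t: 4.28
position: [427.6, 35.6, 238.2]
ee_rot: [3.141, -0.0, 1.202]
ft_force: [-0.6, 0.4, -1.2]
grip_width: 0.174
gripper_force: 29.5
```

View pics/c2.png

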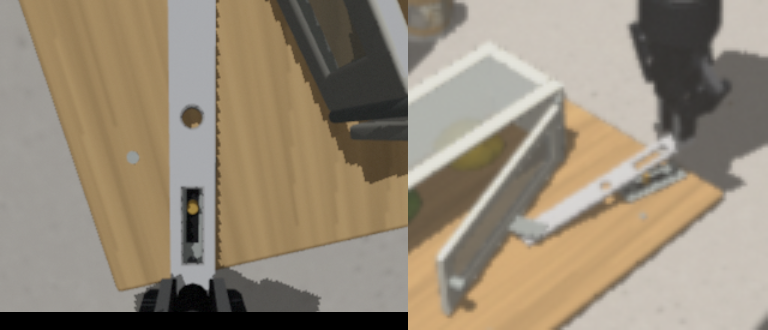

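```bash

python3 - <<'E'
from h import *
K,T=ld('w2.npz'); f=cv2.imread('pics/w2.png').astype(int)
c=f[158:200,253:270]; m=(c[:,:,2]-c[:,:,0]>70); v,u=np.nonzero(m); pu=(u.mean()+253,v.mean()+158); print(pu,len(u)); print('pin',ray(K,T,pu,27))
E
python3 -m creep '[[[0.17,-0.48,0,0.043],[0.17,-0.48,0,0.043],[0.17,-0.48,0,0.043],[0.17,-0.48,0,0.043],[0.17,-0.48,0,0.043]]]'
python3 -m creep '[[[0.17,-0.48,0,0.043],[0.17,-0.48,0,0.043],[0.17,-0.48,0,0.043],[0.17,-0.48,0,0.043],[0.17,-0.48,0,0.043]]]'
python3 -m creep '[[[0,0,0,0],[0,0,0,0],[0,0,0,0]]]'
python3 - <<'E'
from h import *
f,K,T=snap('wrist','w3.png'); np.savez('w3.npz',K=K,T=T)
cv2.imwrite('pics/c3.png',cv2.resize(f[:240,160:420],None,fx=2.4,fy=2.4,interpolation=2)[:,:,::-1])
print(proj(K,T,(439.3,66.7,28)))
E
```

```text
(np.float64(260.4727272727273), np.float64(173.4181818181818)) 55
pin [439.50549819  66.62585156  27.        ]
t: 4.8
position: [436.2, 11.5, 238.1]
ee_rot: [3.142, -0.0, 1.419]
ft_force: [0.2, 0.3, -1.8]
grip_width: 0.175
gripper_force: 29.4
t: 5.22
position: [445.0, -12.7, 238.3]
ee_rot: [3.141, 0.0, 1.633]
ft_force: [2.4, 0.6, -1.7]
grip_width: 0.173
gripper_force: 29.5
t: 5.47
position: [444.6, -12.2, 238.2]
ee_rot: [3.142, -0.0, 1.63]
ft_force: [0.5, -0.6, -0.8]
grip_width: 0.178
gripper_force: 29.6
[260.68585119 100.29360165]
```

View pics/c3.png

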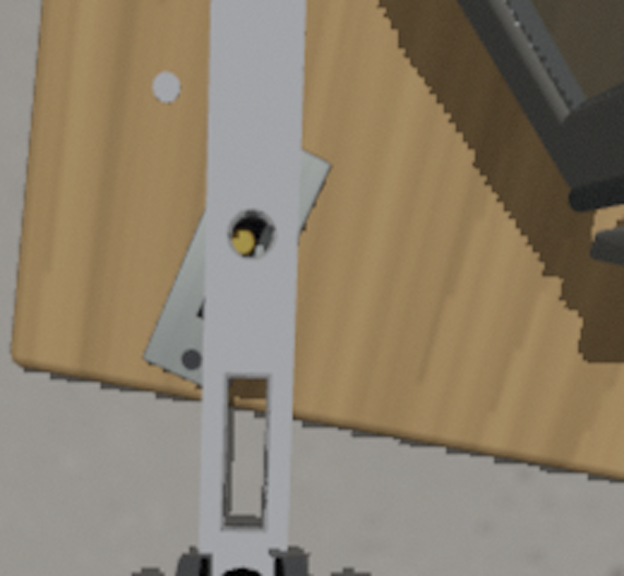

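```bash

python3 - <<'E'
from h import *
K,T=ld('w3.npz'); st=robot.get_state(); g=np.array(st['position'][:2]); print(g)
f=cv2.imread('pics/w3.png'); gr=cv2.cvtColor(f,cv2.COLOR_BGR2GRAY)
sub=gr[82:112,250:280]; m=((sub<135)|((f[82:112,250:280,2].astype(int)-f[82:112,250:280,0])>40)).astype(np.uint8)
n,l,s,c=cv2.connectedComponentsWithStats(m); k=1+np.argmax(s[1:,4]); print(s[k],c[k]+[250,82])
hc=s[k][:2]+s[k][2:4]/2-.5+[250,82]; print(hc)
th=0.206; zt=18+85*np.sin(th)+4*np.cos(th); h=ray(K,T,hc,zt)[:2]; print('hole',h)
# radial coords from pivot: hole top 85c-4s ; grasp 173c-30s
rh=85*np.cos(th)-4*np.sin(th); rg=173*np.cos(th)-30*np.sin(th)
u=(g-h)/np.hypot(*(g-h)); print('dist',np.hypot(*(g-h)),'exp',rg-rh,'dir',np.arctan2(u[1],u[0]))
pv=g-rg*u; print('pivot',pv); pin=np.array([439.4,66.7])
print('flat hole now',pv+85*u,'knob',pv+173*u,'dist pivot-pin',np.hypot(*(pin-pv)))
# hinge from start/current pivots
hin=np.array([523.,82.]); print(np.hypot(*(pv-hin)))
p0=np.array([486.8,188.8]); mid=(p0+pv)/2; d=pv-p0; L=np.hypot(*d); nrm=np.array([-d[1],d[0]])/L
for sg in(1,-1): print('hinge est',mid+sg*nrm*np.sqrt(113**2-L*L/4))
hin=mid+nrm*np.sqrt(113**2-L*L/4)
for H in (hin,np.array([523.,82.])):
    p,kf,a=final(pin,H); uu=(pin-p)/85; print('final',p,kf,a,'grasp now should be',p+rg*uu,'move',p+rg*uu-g)
E
```

```text
[444.57570798 -12.15692582]
[  5   5  20  21 305] [264.32459016  96.73442623]
[264.5  97. ]
hole [441.37986939  68.117406  ]
dist 80.33792214731375 exp 80.82121055944448 dir -1.5310058768703008
pivot [438.0833867  150.91975589]
flat hole now [441.46468252  65.98703641] knob [444.9653182  -21.94330847] dist pivot-pin 84.23004661519839
109.36527770124361
hinge est [529.16910531  84.04381204]
hinge est [395.71428139 255.67594385]
final [438.65901051 151.69677014] [440.16714206 -21.29665615] -1.5620786929457817 grasp now should be [440.08176146 -11.50289326] move [-4.49394652  0.65403256]
final [433.91832779 151.5230586 ] [445.07514299 -21.11681361] -1.506261279228054 grasp now should be [444.44351666 -11.34306665] move [-0.13219132  0.81385917]
```

```bash

python3 -m creep '[[[-0.22,0.03,0,-0.015],[-0.22,0.04,0,-0.015],[0,-0.13,-0.36,0],[0,-0.13,-0.37,0],[0,-0.13,-0.37,0]]]'
python3 -m creep '[[[0,0,0,0],[0,0,0,0],[0,0,0,0]]]'
cat > m.py <<'E'
from h import *
import sys
# stay pose from a wrist picture, pitch th given from TCP height
f,K,T=snap('wrist',sys.argv[1]); st=robot.get_state(); g=np.array(st['position'][:2]); zr=st['position'][2]-203.3
from scipy.optimize import brentq
th=brentq(lambda t:173*np.sin(t)+30*np.cos(t)-30-zr,-.05,.5); print('th',th,'g',g,'F',st['ft_force'].round(1))
zt=18+85*np.sin(th)+4*np.cos(th); gp=proj(K,T,[*(g+(np.array([439.4,66.7])-g)),zt]); u0,v0=gp.round().astype(int); print('pin px(tip)',proj(K,T,[439.4,66.7,28]))
w=18; b=f[v0-w:v0+w,u0-w:u0+w].astype(int); m=((b.mean(2)<135)|(b[:,:,0]-b[:,:,2]>40)).astype(np.uint8)
n,l,s,c=cv2.connectedComponentsWithStats(m); k=1+np.argmax(s[1:,4]); hc=s[k][:2]+s[k][2:4]/2-.5+[u0-w,v0-w]; print('hole px',hc,s[k])
h=ray(K,T,hc,zt)[:2]; rh=85*np.cos(th)-4*np.sin(th); rg=173*np.cos(th)-30*np.sin(th)
u=(g-h)/np.hypot(*(g-h)); pv=h-rh*u; print('dist',np.hypot(*(g-h)),rg-rh,'dir',np.arctan2(u[1],u[0]),'flat hole',pv+85*u)
br=(b[:,:,0]-b[:,:,2]>60)&(b[:,:,0]>110); v,uu=np.nonzero(br); pp=(uu.mean()+u0-w,v.mean()+v0-w); print('brass',pp,len(v),ray(K,T,pp,28))
cv2.imwrite('pics/crop_'+sys.argv[1],cv2.resize(f[v0-40:v0+40,u0-40:u0+40],None,fx=6,fy=6,interpolation=2)[:,:,::-1])
E
python3 m.py w4.png
```

```text
t: 5.93
position: [440.2, -15.5, 226.9]
ee_rot: [3.141, -0.0, 1.602]
ft_force: [-0.1, -0.2, 1.5]
grip_width: 0.176
gripper_force: 29.8
t: 6.18
position: [440.2, -15.5, 227.1]
ee_rot: [-3.141, -0.0, 1.602]
ft_force: [0.1, 1.2, -0.1]
grip_width: 0.172
gripper_force: 29.7
th 0.14013211989404828 g [440.21261838 -15.46351125] F [ 0.1 -0.   0. ]
pin px(tip) [264.88745207  93.75997809]
hole px [265.   90.5] [  8   5  21  22 347]
dist 83.47080171101014 83.50586204396838 dir -1.5601819754529682 flat hole [439.34142048  66.61076291]
brass (np.float64(264.6235294117647), np.float64(93.75294117647059)) 85 [439.24992429  66.69916314  28.        ]
```

View pics/crop_w4.png

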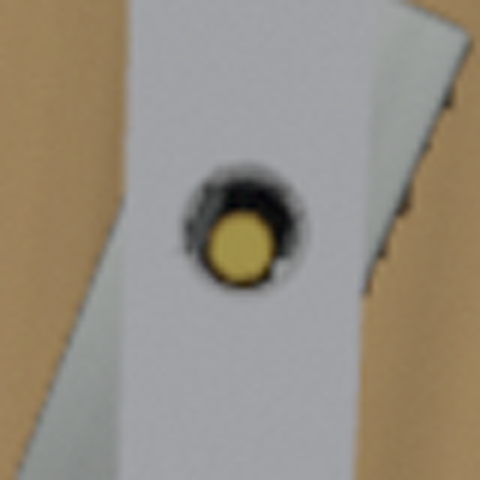

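The hole is centred on the pin: its flat position (439.3,66.6) matches the pin at (439.3,66.7). I'll lower it along the arc.

```bash

python3 -m creep '[[[0,-0.06,-0.2,0],[0,-0.06,-0.2,0],[0,-0.06,-0.2,0],[0,0,0,0]]]'
python3 -m creep '[[[0,-0.06,-0.2,0],[0,-0.06,-0.2,0],[0,0,0,0],[0,0,0,0]]]'
```

```text
t: 6.57
position: [440.1, -17.4, 220.8]
ee_rot: [-3.141, 0.0, 1.602]
ft_force: [-0.3, 0.5, 0.8]
grip_width: 0.18
gripper_force: 29.8
t: 6.9
position: [440.1, -18.6, 217.0]
ee_rot: [-3.141, 0.0, 1.602]
ft_force: [1.4, -0.1, -0.2]
grip_width: 0.177
gripper_force: 29.8
```

```bash
python3 m.py w5.png
```

```text
th 0.08034227198158503 g [440.15936063 -18.54720875] F [0.1 0.1 0.8]
pin px(tip) [265.46717662  86.20114724]
hole px [265.5  85. ] [  8   6  22  23 372]
dist 85.77044650624194 85.62948546022444 dir -1.5617645066163461 flat hole [439.39008365  66.62455539]
brass (np.float64(265.2448979591837), np.float64(86.23469387755102)) 98 [439.28280508  66.67981598  28.        ]
```

```bash

python3 -m creep '[[[0,-0.04,-0.2,0],[0,-0.04,-0.2,0],[0,-0.04,-0.2,0],[0,0,0,0]]]'
python3 -m creep '[[[0,-0.04,-0.2,0],[0,-0.04,-0.2,0],[0,-0.04,-0.15,0],[0,0,0,0],[0,0,0,0]]]'
```

```text
t: 7.28
position: [440.1, -19.8, 210.7]
ee_rot: [-3.141, 0.0, 1.602]
ft_force: [0.2, -0.4, 0.8]
grip_width: 0.18
gripper_force: 29.9
t: 7.7
position: [440.1, -20.9, 205.5]
ee_rot: [-3.141, -0.0, 1.602]
ft_force: [-0.0, -0.4, 0.4]
grip_width: 0.181
gripper_force: 29.9
```

```bash
python3 m.py w6.png
```

```text
th 0.013232228553256002 g [440.17029681 -20.89157016] F [-0.2 -0.  -0.2]
pin px(tip) [266.06470426  78.89440104]
hole px [266.  79.] [  7   5  23  25 420]
dist 88.0845269245571 87.64826816725495 dir -1.5625383414681355 flat hole [439.44340287  67.12958675]
brass (np.float64(265.88793103448273), np.float64(78.92241379310344)) 116 [439.3142188   66.68469599  28.        ]
```

```bash

python3 -m creep '[[[0,-0.03,-0.1,0],[0,-0.01,-0.07,0],[0,0,0,0],[0,0,0,0]]]'
python3 -m creep '[[[0,0,0,0],[0,0,0,0],[0,0,0,0],[0,0,0,0],[0,0,0,0]]]' 0.45 20
python3 m.py w7.png
```

```text
t: 8.08
position: [440.2, -21.3, 204.0]
ee_rot: [3.142, 0.0, 1.602]
ft_force: [0.3, 0.4, -0.1]
grip_width: 0.177
gripper_force: 29.9
t: 8.5
position: [440.2, -21.3, 204.0]
ee_rot: [-3.142, 0.0, 1.602]
ft_force: [0.1, -0.2, -0.2]
grip_width: 0.449
gripper_force: 0.0
th 0.003921767705630987 g [440.21566294 -21.33711028] F [-0.6 -0.3 -0.1]
pin px(tip) [265.90518539  77.48501737]
hole px [266.  79.] [  7   6  23  25 414]
dist 87.98920630855154 87.8973575703727 dir -1.5633088203115129 flat hole [439.5569717   66.63328934]
brass (np.float64(265.59322033898303), np.float64(77.5)) 118 [439.2498524   66.68871289  28.        ]
```

View pics/w7.png

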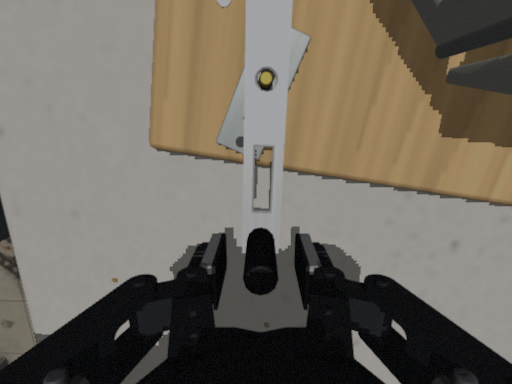

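The pin at (266,78) stands inside the round hole, the stay lies flat, and the fingers are clear of the knob. I'll withdraw straight up.

```bash

python3 -m creep '[[[0,0,0.5,0],[0,0,1,0],[0,0,1.5,0],[0,0,2,0],[0,0,2,0]]]'
python3 -m creep '[[[0,0,2,0],[0,0,1,0],[0,0,0,0],[0,0,0,0],[0,0,0,0]]]'
python3 -m creep '[[[0,0,0,0],[0,0,0,0],[0,0,0,0],[0,0,0,0],[0,0,0,0]]]'
python3 - <<'E'
from h import *
f,K,T=snap('wrist'); g,K2,T2=snap('scene')
a=cv2.resize(f[:280,130:400],None,fx=1.4,fy=1.4); b=cv2.resize(g[150:270,200:320],None,fx=3.2,fy=3.2)
h=max(a.shape[0],b.shape[0]); pad=lambda i:cv2.copyMakeBorder(i,0,h-i.shape[0],0,0,0)
cv2.imwrite('pics/c8.png',np.hstack([pad(a),pad(b)])[:,:,::-1])
E
```

```text
t: 8.97
position: [440.1, -21.3, 275.5]
ee_rot: [3.142, 0.0, 1.602]
ft_force: [-0.1, 0.4, 0.0]
grip_width: 0.447
gripper_force: 0.0
t: 9.38
position: [440.0, -21.3, 303.0]
ee_rot: [-3.14, -0.0, 1.602]
ft_force: [-0.2, 0.1, -0.0]
grip_width: 0.445
gripper_force: 0.0
t: 9.8
position: [440.2, -21.3, 303.8]
ee_rot: [-3.141, -0.0, 1.602]
ft_force: [0.1, -0.1, -0.8]
grip_width: 0.45
gripper_force: 0.0
```

View pics/c8.png

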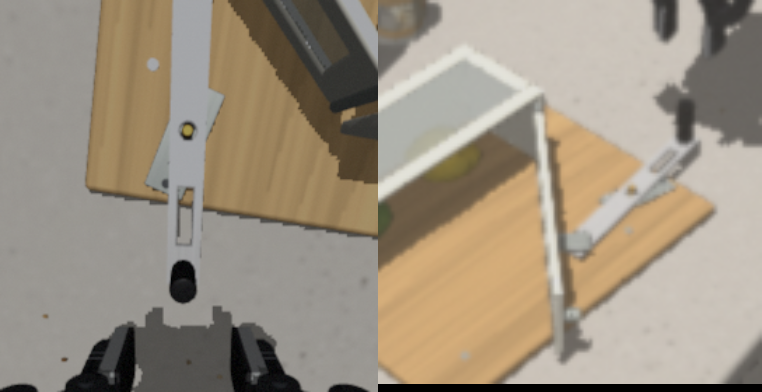

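The stay lies flat with the pin in the round hole at crop (187,130). The door stands wide open and the gripper is clear, so I'm handing in.

```bash
python3 -c "
from station import robot
print(robot.hand_in())"
```

```text
the job is handed in; nothing more can be done
None
```

The job is handed in: the final pictures show the stay flat on its track with the round hole over the pin, the door wide open and the gripper clear, though the hand-in returned no verdict.

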